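# Nudge a heat sink over the locating pins of its jig

### The job

The finned heat sink is lying crooked on top of the two locating pins of the assembly jig. Without lifting it, push it with the fingertips up against the steel fence and along it until both its holes drop over the pins and it lies flat on the jig. Leave the other parts where they are and end clear of everything.

Things in the scene. Friction and masses are not known exactly. Their poses are not given: they have to be found in the camera images.
- jig: Fixed jig: brown base 148 (x) x 290 (y) x 12 mm (x -103 to +45, y -145 to +145), a steel fence bar along its far side and two steel pins. Origin: on the table, midway between the pins; z up, x from the open side, which faces the robot within 0.35 rad, to the fence, y along the fence.
- fence (a point): Middle of the fence's working face, at its top edge: (+30.5, 0, 30) mm in the jig's frame. The fence is a 14 mm thick bar, 250 mm long along y, 18 mm high above the base; three dark screw heads sit on it, the middle one level with the midpoint between the pins.
- pin_left (a point): Top of the left pin, at (0, +42, 18) mm in the jig's frame. The pins are 8 mm in diameter, stand 6 mm above the base and taper to 6 mm over their last 1.5 mm.
- pin_right (a point): Top of the right pin, at (0, -42, 18) mm in the jig's frame.
- heat_sink: Loose aluminium heat sink, 0.25 to 0.46 kg: plate 80 (x) x 180 (y) x 8 mm, six fins along y on its middle 56 mm (x -27 to +27, tops 30 mm above the underside), a bare flange with a hole at each end. Origin: centre of the underside; x to the fence, y along it. Seated, its origin is at (-10, 0, 12) mm in the jig's frame: -x edge at x = -50, ends at y = +-90 mm.
- hole_left (a point): Centre of the left through hole (11.5 mm diameter) at the underside, at (+10, +42, 0) mm in the heat sink's frame; goes over the left pin. At first the plate lies on both pins, its -x edge down on the base (tilt 0.1 rad), far edge 6 to 16 mm off the fence, turned up to 0.1 rad, up to 34 mm off along the fence, either way.
- hole_right (a point): Centre of the right hole, same size, at (+10, -42, 0) mm in the heat sink's frame; goes over the right pin. With the plate square against the fence the holes are within 1 mm of the pins' line; in the right place along the fence the plate drops over the pins by its own weight.
- capacitor: Bystander: loose black capacitor can, 27 mm in diameter, 40 mm tall, standing on the table off the jig's left (+y) end. Origin: centre of its underside.
- film_capacitor: Bystander: loose red film capacitor block 18 x 34 x 26 mm on the table off the jig's left (+y) end, nearer the robot. Origin: centre of its underside.
- small_sink: Bystander: loose small aluminium heat sink 40 x 35 x 24 mm with four fins on the table off the jig's right (-y) end. Origin: centre of its underside.
Mind the look-alikes: they are no part of the job. Of the things that look like the heat_sink, the smallest one is meant.

How it is judged:
By the outcome, as a careful person would: the job done as asked, in the order asked, and still so for the second after the job is handed in, with the robot touching nothing.
It also fails if it takes over 51 s, if anything falls off the work surface, if the arm or the gripper's body presses on something with over 40 N, if the wrist force passes 120 N, or if a joint passes its speed limit or range.

### The arm

A 6-joint arm with a two-finger parallel gripper is mounted at the origin on the work surface. World frame = base frame: x ahead of the robot, y to its left, z up, the work surface at z = 0. Lengths are in mm, angles in degrees, forces in N, time in s.
With the tool pointing down it reaches from about 325 to 775 mm from the base axis. Payload 5.5 kg.
Tool frame: the origin (TCP) lies at the very end of the fingers, on their centre line; the grasp point (between the pads) lies behind it (grasp_offset is the z of the grasp point in the tool frame, in mm); z points along the fingers, y is the direction in which the jaws open and shut (so a half turn about z gives the same grasp; the last joint's range is limited). The gripper opens to 88 mm and grips with 3 to 60 N. Pads are 20 mm wide; open, the fingers measure 115 mm over their backs; the gripper's body (75 mm by 178 mm) begins 61 mm behind the grasp point.
Start: joints at [-78.077, 5.22, 70.514, -0, 104.267, -3.249], TCP at [157.029, -579.101, 222.631] pointing down, gripper open.
Joint ranges: [-164.24, 164.24], [-49.07, 125.15], [9.68, 141.18], [-86.29, 266.29], [3.28, 154.24], [-151.56, 151.56]. Speed limits (degrees/s): [147.25, 147.25, 172.46, 180, 180, 180].

### API

Orientations are given as a 3x3 rotation matrix whose columns are the frame's x, y, z axes.
In Python, from workcell import read_state, capture, calibration, job_done, grasp_offset gives the robot as it stands.
- The arm moves only by the tool step_arm, never from a script. Its argument "series" is a list of rows, each a list of 3 entries, a list of its own where there are three numbers: the turn, a rotation vector about the tool's x, y, z in rad, then the shift along the tool's x, y, z in mm, then the finger opening in mm, from 0 to 87.8. In form: [[[ax, ay, az], [dx, dy, dz], grip], ...]. A call has 1 to 10 rows; each row shifts and turns the commanded pose from where the row before left it, along the tool's axes as they then stand; what a row does not reach is not made up. A row lasts 1/10 s, in which the tool goes at most 50 mm and 8.59 degrees, less where a joint would pass 70% of its speed; a pose out of reach is approached as far as the arm can. A call is refused whole if a number of a shift passes 50 or a number of a turn 0.15, either way. A call with a gripper value outside its range is refused whole. The fingers move at their own pace and stop on an object; "squeeze" is the grip in N (left out, the last holds). Time passes only in rows, so rows that do not move let the fingers close. It gives the time, the measured TCP pose, the force and the opening at its end, in the units of the state.
- read_state(): the state, without advancing time (a new reading comes with each control period).
- capture(name): name is "side" or "top"; returns the picture (420x560x3 uint8, red, green, blue); there is no depth.
- calibration(name): a dict with "mtx" (3x3 intrinsics, pixels), "xyz" and "attitude" of the camera in the world. Camera axes: x right, y down, z forward; pixel columns grow to the right and rows downward; lengths in mm; the calibration is good to about 2 mm. A picture is of the moment at which its call begins. calibration takes no time and is no camera call.
- job_done(): hands the job in, once; it reports no verdict.
The state is a dict: "t": time; "q": joint angles; "qd": joint speeds; "joint_torque": joint torques, N m; "position": TCP position; "tool_rot": TCP orientation; "force": force on the tool from outside, world axes, zero at the start; "torque": the same for the moment, N m; "opening": finger opening in mm.
Only numpy, scipy, OpenCV 4.12 (cv2) and the standard library are available. Lean on these libraries where they do the work, as an engineer would, in place of code of your own. Each camera call takes 0.05 s, during which the arm holds its last target. There are 200 camera calls.

## Working session

There is one attempt and no reset: what is moved stays moved. The work goes in short steps, Python scripts to look and compute and a tool call to move; the robot and the scene stay as the last step left them, time stands still between calls to the robot, and variables do not carry over. Pictures are saved under pics/ and viewed, about 8 in all and at most 12, crops included, and the job is handed in when it is done.

Besides the shell and the picture viewer there is one more tool, called after ">>>" as name([rows], argument=value, ...), one row to a line, values as JSON. step_arm: Moves the arm, as the interface text tells. Its arguments: {"type":"object","properties":{"series":{"type":"array","items":{"type":"array"}},"squeeze":{"type":"number"}},"required":["series"]}

```bash
mkdir -p pics; python3 - <<'E'
from workcell import *
import cv2
for n in("side","top"):
    cv2.imwrite(f"pics/{n}0.png",cv2.cvtColor(capture(n),cv2.COLOR_RGB2BGR)); c=calibration(n); print(n,c)
s=read_state(); print(s['t'],s['position'],s['tool_rot'],s['force'],grasp_offset() if callable(grasp_offset) else grasp_offset)
E
```

```text
side {'mtx': array([[399.45087998,   0.        , 280.65712648],
       [  0.        , 399.45087998, 208.69936568],
       [  0.        ,   0.        ,   1.        ]]), 'xyz': array([102.29782173, 516.74150659, 527.24217212]), 'attitude': array([[-7.16894933e-01, -4.32587960e-01,  5.46744284e-01],
       [-6.97180986e-01,  4.44176247e-01, -5.62713190e-01],
       [ 5.72126808e-04, -7.84585954e-01, -6.20019801e-01]])}
top {'mtx': array([[467.87773939,   0.        , 275.39118961],
       [  0.        , 467.87773939, 215.73807383],
       [  0.        ,   0.        ,   1.        ]]), 'xyz': array([ 354.61756424,   68.37464722, 1147.37807026]), 'attitude': array([[ 0.01107221, -0.98506822,  0.17180808],
       [-0.99979612, -0.01380744, -0.01473343],
       [ 0.01688566, -0.17160992, -0.98502026]])}
0.1 [ 156.97097213 -578.83429384  221.64104833] [[ 9.65146426e-01  2.61710239e-01 -3.55769462e-04]
 [ 2.61710462e-01 -9.65144948e-01  1.69214603e-03]
 [ 9.94828421e-05 -1.72627728e-03 -9.99998505e-01]] [-0.33091513 -0.49454201 -0.68891607] -18.700000000000003
```

View pics/top0.png

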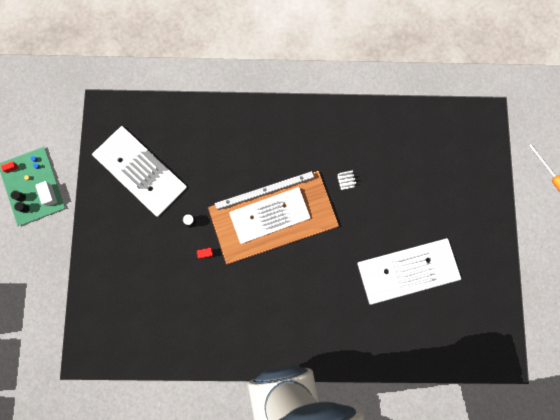

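View pics/side0.png

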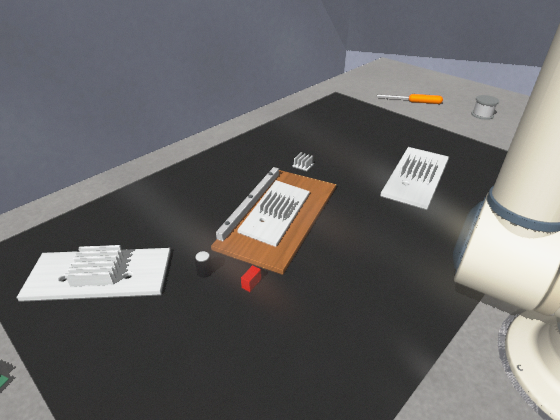

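The three candidates for the heat sink in the top picture are at (270,215) on the jig, (140,170) and (410,270). The one on the jig is the smallest and lies on the pins, so it fits the description. I'll confirm it in an enlarged crop.

```bash
python3 - <<'E'
import cv2
a=cv2.imread("pics/top0.png")[165:270,200:345]
cv2.imwrite("pics/crop0.png",cv2.resize(a,None,fx=5.5,fy=5.5,interpolation=cv2.INTER_CUBIC))
E
cat > h.py <<'E'
import numpy as np,cv2
from workcell import *
def ray(n,p):
    c=calibration(n); d=c['attitude']@np.linalg.inv(c['mtx'])@np.array([p[0],p[1],1.]); return c['xyz'],d
def onz(n,p,z):
    o,d=ray(n,p); return o+d*(z-o[2])/d[2]
def proj(n,P):
    c=calibration(n); v=c['mtx']@c['attitude'].T@(np.asarray(P,float)-c['xyz']); return v[:2]/v[2]
E
```

```text
(no output)
```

View pics/crop0.png

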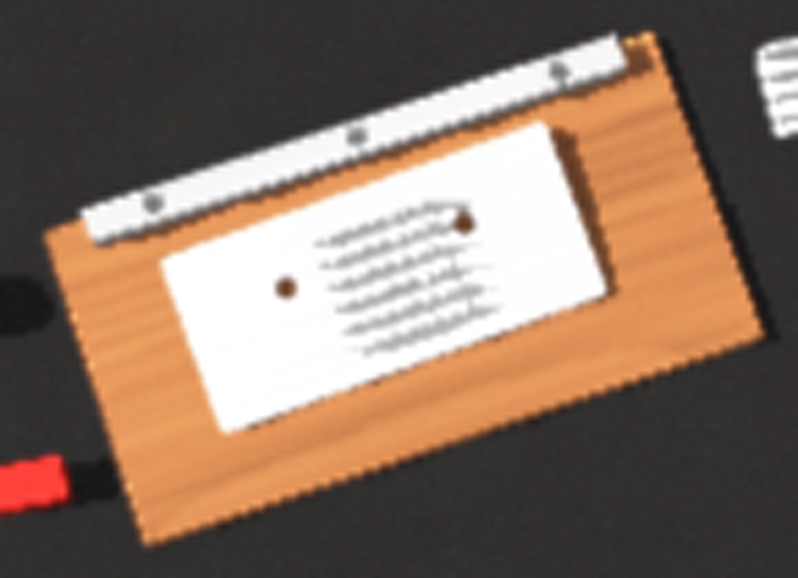

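The crop shows the target plate on the jig. Crop corners are about (160,260), (547,122), (608,295) and (225,432), with holes at (286,288) and (463,222). There is a gap to the fence, and the plate is shifted along it. Next I'll measure it.

```bash
cat >> h.py <<'E'
def quad(m):
    c=max(cv2.findContours(m.astype(np.uint8),cv2.RETR_EXTERNAL,cv2.CHAIN_APPROX_NONE)[0],key=cv2.contourArea)
    h=cv2.convexHull(c); 
    q=cv2.approxPolyN(h,4,ensure_convex=True).reshape(-1,2).astype(float)
    # refine: fit line to hull-near contour points on each side
    P=c.reshape(-1,2).astype(float); L=[]
    for i in range(4):
        a,b=q[i],q[(i+1)%4]; u=(b-a)/np.linalg.norm(b-a); n=np.array([-u[1],u[0]])
        s=(P-a)@u; d=(P-a)@n; k=(s>5)&(s<np.linalg.norm(b-a)-5)&(abs(d)<2.5)
        vx,vy,x,y=cv2.fitLine(P[k].astype(np.float32),cv2.DIST_HUBER,0,.01,.01).ravel(); L.append(np.cross([x,y,1],[x+vx,y+vy,1]))
    out=[]
    for i in range(4):
        v=np.cross(L[i-1],L[i]); out.append(v[:2]/v[2])
    return np.array(out)
E
python3 - <<'E'
from h import *
im=cv2.imread("pics/top0.png"); hsv=cv2.cvtColor(im,cv2.COLOR_BGR2HSV)
roi=np.zeros(im.shape[:2],bool); roi[165:270,205:342]=1
H,S,V=cv2.split(hsv)
br=roi&(S>90)&(V>60)&(H>5)&(H<25)
n,lab,st,_=cv2.connectedComponentsWithStats(br.astype(np.uint8))
b=lab==1+np.argmax(st[1:,4])
qj=quad(b)
print('jig px',qj.round(1)); W=np.array([onz('top',p,12) for p in qj]); print(W.round(1)); print([round(np.linalg.norm(W[i]-W[(i+1)%4]),1) for i in range(4)])
wh=roi&(S<50)&(V>120)
n,lab,st,ce=cv2.connectedComponentsWithStats(wh.astype(np.uint8)); print(st[1:][st[1:,4]>50])
p=lab==lab[230,245]; qp=quad(cv2.morphologyEx(p.astype(np.uint8),cv2.MORPH_CLOSE,np.ones((5,5)))>0)
print('plate px',qp.round(1)); 
for z in(20,28): print(z,np.array([onz('top',x,z) for x in qp]).round(1).tolist())
# screws from crop px, z~31
for c in((153,204),(358,136),(559,71)): print('screw',onz('top',(200+c[0]/5.5,165+c[1]/5.5),31).round(1))
E
```

```text
jig px [[338.9 225.9]
 [225.6 264.2]
 [207.3 207.3]
 [318.4 170.7]]
[[ 529.4 -105.1   12. ]
 [ 432.   170.3   12. ]
 [ 571.5  219.5   12. ]
 [ 668.8  -55.4   12. ]]
[np.float64(292.2), np.float64(147.8), np.float64(291.6), np.float64(148.1)]
[[ 215  171   99   38  704]
 [ 337  172    5   18   60]
 [ 230  187   80   57 2494]]
plate px [[309.5 217.6]
 [240.2 243. ]
 [229.1 212. ]
 [298.3 187. ]]
20 [[547.7, -31.9, 20.0], [483.1, 135.9, 20.0], [559.0, 164.9, 20.0], [624.2, -4.3, 20.0]]
28 [[546.3, -31.2, 28.0], [482.2, 135.4, 28.0], [557.5, 164.2, 28.0], [622.3, -3.8, 28.0]]
screw [581.4 167.7  31. ]
screw [613.5  77.6  31. ]
screw [644.7 -11.8  31. ]
```

>>> step_arm([
  [[0, 0, -0.073], [30, -28, 0], 87.8],
  [[0, 0, 0], [33, -31, 0], 87.8],
  [[0, 0, 0], [33, -31, 0], 87.8],
  [[0, 0, 0], [33, -31, 0], 87.8],
  [[0, 0, 0], [33, -31, 0], 87.8],
  [[0, 0, 0], [33, -31, 0], 87.8],
  [[0, 0, 0], [33, -31, 0], 87.8],
  [[0, 0, 0], [33, -31, 0], 87.8],
  [[0, 0, 0], [33, -31, 0], 87.8],
  [[0, 0, 0], [33, -31, 0], 87.8],
])

```text
t: 1.1
position: [366.7, -180.8, 222.4]
tool_rot: [[0.944, 0.331, 0.0], [0.331, -0.944, 0.0], [0.0, -0.0, -1.0]]
force: [1.1, -1.0, 1.1]
opening: 87.8
```

```bash
cat >> h.py <<'E'
TH=np.radians(19.47); O=np.array([577.6,66.6]); R2=np.array([[np.cos(TH),-np.sin(TH)],[np.sin(TH),np.cos(TH)]])
def J(p): return R2.T@(np.asarray(p)[:2]-O)
def goto(j,z):
    s=read_state(); R=s['tool_rot']; w=np.append(O+R2@np.array(j),z)-s['position']
    print('t',s['t'],'jig',J(s['position']).round(1),'z',round(s['position'][2],1),'yaw',round(np.degrees(np.arctan2(R[1,0],R[0,0])),2),'tool shift',(R.T@w).round(1),'F',s['force'].round(1),s['opening'])
E
python3 -c "
from h import *
goto((-92,8),100)"
```

```text
t 1.1 jig [-281.3 -162.9] z 222.4 yaw 19.33 tool shift [ 188.9 -171.4  122.4] F [ 1.1 -1.   1.1] 87.79477355130557
```

>>> step_arm([
  [[0, 0, -0.002], [30, -28, 10], 87.8],
  [[0, 0, 0], [30, -28, 15], 87.8],
  [[0, 0, 0], [30, -28, 15], 87.8],
  [[0, 0, 0], [30, -28, 15], 87.8],
  [[0, 0, 0], [30, -28, 15], 87.8],
  [[0, 0, 0], [30, -28, 15], 87.8],
  [[0, 0, 0], [9, -3, 37], 87.8],
  [[0, 0, 0], [0, 0, 40], 87.8],
  [[0, 0, 0], [0, 0, 20], 87.8],
  [[0, 0, 0], [0, 0, 0], 87.8],
])

```text
t: 2.1
position: [484.8, 41.8, 36.2]
tool_rot: [[0.943, 0.334, -0.008], [0.334, -0.943, -0.0], [-0.008, -0.003, -1.0]]
force: [-0.2, -0.7, -0.5]
opening: 87.6
```

```bash
python3 -c "
from h import *
goto((-78,8),15)"
```

```text
t 2.1 jig [-95.8   7.5] z 36.2 yaw 19.5 tool shift [17.9 -0.4 21.1] F [-0.2 -0.7 -0.5] 87.58101612751652
```

>>> step_arm([
  [[0, 0, 0], [0, 0, 10], 87.8],
  [[0, 0, 0], [0, 0, 5], 87.8],
  [[0, 0, 0], [0, 0, 0], 87.8],
  [[0, 0, 0], [0, 0, 0], 87.8],
])

```text
t: 2.5
position: [488.2, 41.5, 26.6]
tool_rot: [[0.943, 0.333, 0.002], [0.333, -0.943, 0.0], [0.002, 0.0, -1.0]]
force: [0.4, 0.1, 0.4]
opening: 87.8
```

>>> step_arm([
  [[0, 0, 0], [0, 0, 6], 87.8],
  [[0, 0, 0], [0, 0, 5], 87.8],
  [[0, 0, 0], [0, 0, 0], 87.8],
  [[0, 0, 0], [5, 0, 0], 87.8],
  [[0, 0, 0], [3, 0, 0], 87.8],
  [[0, 0, 0], [2, 0, 0], 87.8],
  [[0, 0, 0], [2, 0, 0], 87.8],
  [[0, 0, 0], [2, 0, 0], 87.8],
  [[0, 0, 0], [0, 0, 0], 87.8],
])

```text
t: 3.4
position: [501.1, 46.4, 14.7]
tool_rot: [[0.943, 0.333, 0.0], [0.333, -0.943, 0.0], [0.0, 0.0, -1.0]]
force: [-0.1, 0.3, 0.1]
opening: 87.6
```

```bash
python3 -c "
from h import *
goto((-61,8),15)"
```

```text
t 3.4 jig [-78.9   6.4] z 14.7 yaw 19.48 tool shift [17.9 -1.6 -0.3] F [-0.1  0.3  0.1] 87.62773021009626
```

>>> step_arm([
  [[0, 0, 0], [2, 0, 0], 87.8],
  [[0, 0, 0], [2, 0, 0], 87.8],
  [[0, 0, 0], [2, 0, 0], 87.8],
  [[0, 0, 0], [1.5, 0, 0], 87.8],
  [[0, 0, 0], [1.5, 0, 0], 87.8],
  [[0, 0, 0], [1.5, 0, 0], 87.8],
  [[0, 0, 0], [1.5, 0, 0], 87.8],
  [[0, 0, 0], [1, 0, 0], 87.8],
  [[0, 0, 0], [1, 0, 0], 87.8],
  [[0, 0, 0], [0, 0, 0], 87.8],
])

```text
t: 4.4
position: [514.2, 51.0, 14.6]
tool_rot: [[0.943, 0.333, 0.0], [0.333, -0.943, 0.0], [0.0, 0.0, -1.0]]
force: [-1.8, -0.6, -0.3]
opening: 87.6
```

```bash
python3 -c "
from h import *
goto((-61,8),15)"
```

```text
t 4.4 jig [-64.9   6.4] z 14.6 yaw 19.47 tool shift [ 3.9 -1.6 -0.4] F [-1.8 -0.6 -0.3] 87.63920957071609
```

Light contact force, so the plate is sliding. I'll continue in small steps.

>>> step_arm([
  [[0, 0, 0], [1, 0, 0], 87.8],
  [[0, 0, 0], [1, 0, 0], 87.8],
  [[0, 0, 0], [0.5, 0, 0], 87.8],
  [[0, 0, 0], [0.5, 0, 0], 87.8],
  [[0, 0, 0], [0, 0, 0], 87.8],
])

```text
t: 4.9
position: [517.0, 52.0, 14.6]
tool_rot: [[0.943, 0.333, 0.0], [0.333, -0.943, 0.0], [0.0, 0.0, -1.0]]
force: [-1.7, -1.0, 0.4]
opening: 88.1
```

>>> step_arm([
  [[0, 0, 0], [0.5, 0, 0], 87.8],
  [[0, 0, 0], [0.5, 0, 0], 87.8],
  [[0, 0, 0], [0, 0, 0], 87.8],
])

```text
t: 5.2
position: [517.9, 52.3, 14.7]
tool_rot: [[0.943, 0.333, 0.0], [0.333, -0.943, 0.0], [0.0, 0.0, -1.0]]
force: [-0.8, -0.1, -0.4]
opening: 87.9
```

>>> step_arm([
  [[0, 0, 0], [0.5, 0, 0], 87.8],
  [[0, 0, 0], [0.5, 0, 0], 87.8],
  [[0, 0, 0], [0, 0, 0], 87.8],
])

```text
t: 5.5
position: [518.6, 52.5, 14.6]
tool_rot: [[0.943, 0.333, -0.001], [0.333, -0.943, -0.0], [-0.001, 0.0, -1.0]]
force: [-3.8, -1.2, 0.7]
opening: 87.6
```

>>> step_arm([
  [[0, 0, 0], [0.4, 0, 0], 87.8],
  [[0, 0, 0], [0.4, 0, 0], 87.8],
  [[0, 0, 0], [0, 0, 0], 87.8],
])

```text
t: 5.8
position: [518.7, 52.6, 14.5]
tool_rot: [[0.943, 0.333, -0.002], [0.333, -0.943, -0.001], [-0.002, -0.0, -1.0]]
force: [-6.7, -2.4, 2.3]
opening: 88.0
```

```bash
python3 -c "
from h import *
goto((-61,8),15)
im=cv2.cvtColor(capture('top'),cv2.COLOR_RGB2BGR)[165:270,200:345]
im2=cv2.cvtColor(capture('side'),cv2.COLOR_RGB2BGR)[160:280,200:345]
cv2.imwrite('pics/c1.png',np.hstack([cv2.resize(im,(400,290),interpolation=2),cv2.resize(im2,(400,290),interpolation=2)]))"
```

```text
t 5.8 jig [-60.2   6.4] z 14.5 yaw 19.47 tool shift [-0.8 -1.6 -0.5] F [-6.7 -2.4  2.3] 88.00378828304814
```

View pics/c1.png

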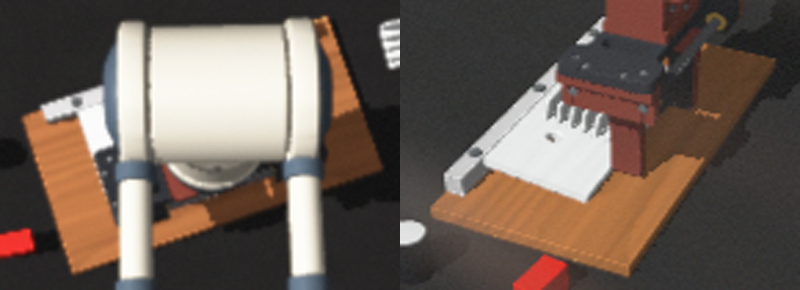

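The side view (right half) shows the plate lying along the fence, square, with the left finger on its near edge. TCP x = -60.2 agrees with the expected -60. Next I back off and go round to the +y end with the fingers closed.

>>> step_arm([
  [[0, 0, 0], [-8, 0, 0], 87.8],
  [[0, 0, 0], [-14, 0, 0], 60],
  [[0, 0, 0], [0, 0, -25], 20],
  [[0, 0, 0], [0, -10, -25], 0],
  [[0, 0, 0], [0, -35, 0], 0],
  [[0, 0, 0], [10, -40, 0], 0],
  [[0, 0, 0], [20, -37, 0], 0],
  [[0, 0, 0], [35, 0, 0], 0],
  [[0, 0, 0], [25, 0, 0], 0],
  [[0, 0, 0], [0, 0, 0], 0],
])

```text
t: 6.9
position: [544.9, 191.8, 64.5]
tool_rot: [[0.942, 0.334, 0.002], [0.334, -0.942, 0.001], [0.002, -0.0, -1.0]]
force: [-0.2, 0.2, 0.1]
opening: 19.5
```

>>> step_arm([
  [[0, 0, 0], [0, 0, 0], 0],
])

```text
t: 7.0
position: [543.0, 190.7, 64.5]
tool_rot: [[0.943, 0.333, -0.0], [0.333, -0.943, 0.0], [0.0, -0.0, -1.0]]
force: [-0.2, 0.2, 0.6]
opening: 11.1
```

```bash
python3 -c "
from h import *
goto((8,128),16)
a=capture('top');b=capture('side')
cv2.imwrite('pics/t2.png',cv2.cvtColor(a,4)); cv2.imwrite('pics/s2.png',cv2.cvtColor(b,4))
im=cv2.cvtColor(a,4)[165:270,200:345]
im2=cv2.cvtColor(b,4)[160:280,200:345]
cv2.imwrite('pics/c2.png',np.hstack([cv2.resize(im,(400,290),interpolation=2),cv2.resize(im2,(400,290),interpolation=2)]))"
```

```text
t 7.0 jig [  8.7 128.5] z 64.5 yaw 19.48 tool shift [-0.7  0.5 48.5] F [-0.2  0.2  0.6] 11.12512404822986
```

View pics/c2.png

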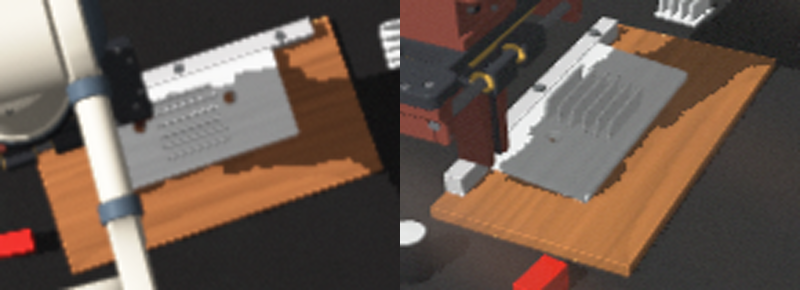

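```bash
python3 -c "
from h import *
f=lambda x,y:(200+x/2.759-.3,165+y/2.762-.3)
for nm,p,z in (('nearR',(299,133),20),('farR',(275,52),28),('holeL',(140,125),26),('holeR',(229,97),26),('screwM',(179,69),31),('screwR',(280,36),31)): print(nm,J(onz('top',f(*p),z)).round(1))
"
```

```text
nearR [-48.7 -83.7]
farR [ 26.1 -86.8]
holeL [ 2.2 48. ]
holeR [  0.9 -34.7]
screwM [38.  -0.5]
screwR [ 37.9 -95.4]
```

>>> step_arm([
  [[0, 0, 0], [0, 0, 20], 0],
  [[0, 0, 0], [0, 0, 18], 0],
  [[0, 0, 0], [0, 0, 10], 0],
  [[0, 0, 0], [0, 0, 0], 0],
  [[0, 0, 0], [0, 4, 0], 0],
  [[0, 0, 0], [0, 3, 0], 0],
  [[0, 0, 0], [0, 3, 0], 0],
  [[0, 0, 0], [0, 0, 0], 0],
  [[0, 0, 0], [0, 0, 0], 0],
])

```text
t: 8.0
position: [546.6, 181.0, 17.0]
tool_rot: [[0.943, 0.333, 0.0], [0.333, -0.943, 0.0], [0.001, 0.0, -1.0]]
force: [0.7, 0.6, -0.2]
opening: 0.3
```

```bash
python3 -c "
from h import *
goto((8,104),16)"
```

```text
t 8.0 jig [  8.9 118.2] z 17.0 yaw 19.45 tool shift [-0.9 14.2  1. ] F [ 0.7  0.6 -0.2] 0.30416769302157126
```

>>> step_arm([
  [[0, 0, 0], [0, 3, 0], 0],
  [[0, 0, 0], [0, 3, 0], 0],
  [[0, 0, 0], [0, 2, 0], 0],
  [[0, 0, 0], [0, 1, 0], 0],
  [[0, 0, 0], [0, 1, 0], 0],
  [[0, 0, 0], [0, 0.5, 0], 0],
  [[0, 0, 0], [0, 0.5, 0], 0],
  [[0, 0, 0], [0, 0, 0], 0],
])

```text
t: 8.8
position: [550.0, 170.7, 16.6]
tool_rot: [[0.943, 0.333, -0.0], [0.333, -0.943, -0.0], [-0.0, 0.0, -1.0]]
force: [-0.5, -0.5, 0.2]
opening: 0.5
```

>>> step_arm([
  [[0, 0, 0], [0, 0.5, 0], 0],
  [[0, 0, 0], [0, 0.5, 0], 0],
  [[0, 0, 0], [0, 0, 0], 0],
])

```text
t: 9.1
position: [550.3, 170.0, 16.6]
tool_rot: [[0.943, 0.333, -0.0], [0.333, -0.943, 0.0], [0.0, -0.0, -1.0]]
force: [0.2, 0.6, -0.4]
opening: 0.1
```

```bash
python3 -c "
from h import *
goto((8,104),16)
b=capture('side')
cv2.imwrite('pics/s3.png',cv2.cvtColor(b,4))
im2=cv2.cvtColor(b,4)[160:280,200:345]
cv2.imwrite('pics/c3.png',cv2.resize(im2,None,fx=5,fy=5,interpolation=2))"
```

```text
t 9.1 jig [  8.7 106.6] z 16.6 yaw 19.48 tool shift [-0.7  2.6  0.6] F [ 0.2  0.6 -0.4] 0.061210642383597455
```

View pics/c3.png

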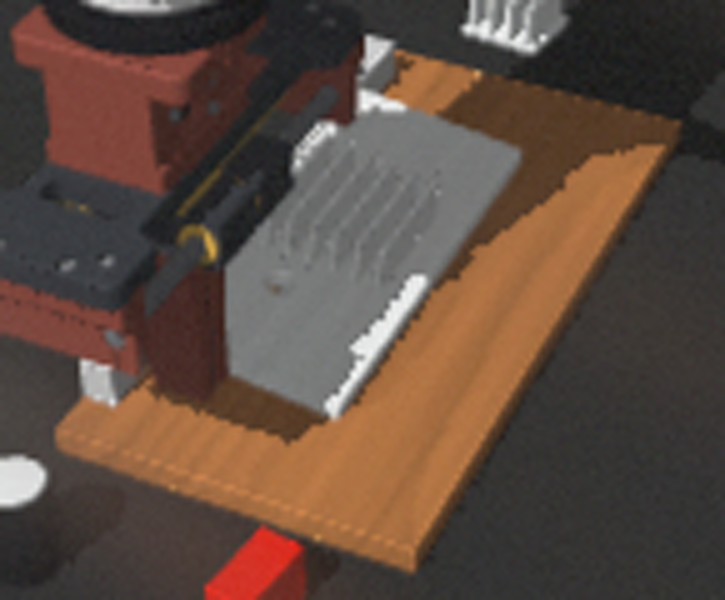

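The finger is at the +y end, at about crop (190,340), just touching or nearly so. The plate has not dropped yet.

>>> step_arm([
  [[0, 0, 0], [0, 0.5, 0], 0],
  [[0, 0, 0], [0, 0.5, 0], 0],
])

```text
t: 9.35
position: [550.7, 168.9, 16.6]
tool_rot: [[0.943, 0.333, -0.0], [0.333, -0.943, 0.0], [0.0, -0.0, -1.0]]
force: [-0.8, 1.0, -0.5]
opening: 0.4
```

>>> step_arm([
  [[0, 0, 0], [0, 0.5, 0], 0],
  [[0, 0, 0], [0, 0.5, 0], 0],
])

```text
t: 9.55
position: [551.0, 167.9, 16.6]
tool_rot: [[0.943, 0.333, -0.0], [0.333, -0.943, -0.0], [-0.0, 0.0, -1.0]]
force: [0.3, 1.4, -0.5]
opening: 0.4
```

>>> step_arm([
  [[0, 0, 0], [0, 0.4, 0], 0],
  [[0, 0, 0], [0, 0.4, 0], 0],
])

```text
t: 9.75
position: [551.2, 167.1, 16.6]
tool_rot: [[0.943, 0.333, -0.0], [0.333, -0.943, -0.0], [-0.0, 0.0, -1.0]]
force: [0.8, 0.7, 0.9]
opening: 0.4
```

```bash
python3 -c "
from h import *
goto((8,103),16)
b=capture('side')
im2=cv2.cvtColor(b,4)[160:280,200:345]
a=cv2.imread('pics/s3.png')[160:280,200:345]
cv2.imwrite('pics/c4.png',np.hstack([cv2.resize(x,(400,331),interpolation=2) for x in (a,im2)]))"
```

```text
t 9.75 jig [  8.6 103.5] z 16.6 yaw 19.46 tool shift [-0.6  0.5  0.6] F [0.8 0.7 0.9] 0.41606921167065847
```

View pics/c4.png

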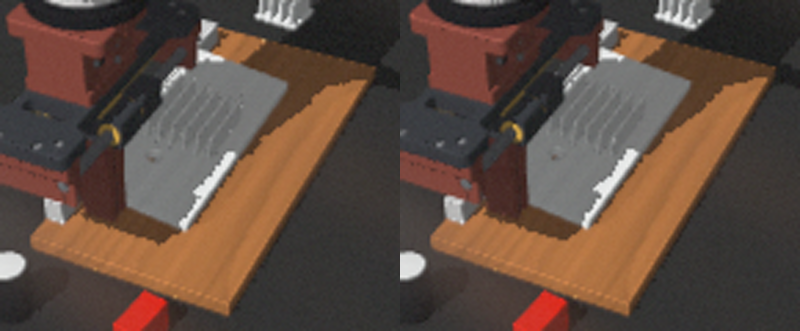

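The plate is sliding along with the finger and is still tilted. I'll continue slowly and watch for the force rise that would mean the pins have caught.

>>> step_arm([
  [[0, 0, 0], [0, 0.3, 0], 0],
  [[0, 0, 0], [0, 0.3, 0], 0],
])

```text
t: 10.0
position: [551.5, 166.5, 16.7]
tool_rot: [[0.943, 0.333, 0.0], [0.333, -0.943, -0.0], [0.0, 0.0, -1.0]]
force: [-0.5, -0.9, 0.6]
opening: 0.6
```

>>> step_arm([
  [[0, 0, 0], [0, 0.3, 0], 0],
  [[0, 0, 0], [0, 0.3, 0], 0],
])

```text
t: 10.2
position: [551.8, 166.0, 16.8]
tool_rot: [[0.943, 0.333, 0.0], [0.333, -0.943, -0.0], [0.0, 0.0, -1.0]]
force: [-0.3, 0.5, 0.9]
opening: 0.2
```

>>> step_arm([
  [[0, 0, 0], [0, 0.3, 0], 0],
  [[0, 0, 0], [0, 0.3, 0], 0],
])

```text
t: 10.4
position: [551.8, 165.7, 16.7]
tool_rot: [[0.943, 0.333, -0.0], [0.333, -0.943, 0.0], [0.0, -0.0, -1.0]]
force: [-0.9, 2.0, -0.7]
opening: 0.8
```

```bash
python3 -c "
from h import *
goto((8,103),16)
b=capture('side');cv2.imwrite('pics/s5.png',cv2.cvtColor(b,4))
im2=cv2.cvtColor(b,4)[160:280,200:345]
a=cv2.imread('pics/s3.png')[160:280,200:345]
cv2.imwrite('pics/c5.png',np.hstack([cv2.resize(x,(400,331),interpolation=2) for x in (a,im2)]))"
```

```text
t 10.4 jig [  8.8 102. ] z 16.7 yaw 19.47 tool shift [-0.8 -1.   0.7] F [-0.9  2.  -0.7] 0.7875155872944806
```

View pics/c5.png

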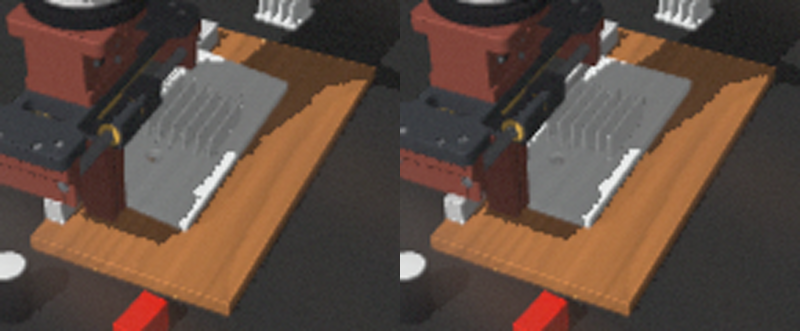

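The hole has moved down by about 3 px, to (557,158), while the near edge stayed put, and the finger now lags its command. It may have dropped, so a small further push should show it.

>>> step_arm([
  [[0, 0, 0], [0, 0.3, 0], 0],
  [[0, 0, 0], [0, 0, 0], 0],
])

```text
t: 10.65
position: [552.0, 165.3, 16.7]
tool_rot: [[0.943, 0.333, 0.0], [0.333, -0.943, 0.0], [0.0, -0.0, -1.0]]
force: [-0.7, 0.5, 0.6]
opening: 0.3
```

>>> step_arm([
  [[0, 0, 0], [0, 0.3, 0], 0],
  [[0, 0, 0], [0, 0, 0], 0],
])

```text
t: 10.85
position: [552.1, 165.0, 16.7]
tool_rot: [[0.943, 0.333, 0.0], [0.333, -0.943, 0.0], [0.0, -0.0, -1.0]]
force: [0.4, 2.1, 0.7]
opening: 0.1
```

Backing off and clearing the view.

>>> step_arm([
  [[0, 0, 0], [0, -5, 0], 0],
  [[0, 0, 0], [0, -10, 0], 0],
  [[0, 0, 0], [0, 0, -30], 0],
  [[0, 0, 0], [0, 0, -40], 0],
  [[0, 0, 0], [0, 0, -45], 0],
  [[0, 0, 0], [-30, 10, -25], 0],
  [[0, 0, 0], [-35, 25, 0], 0],
  [[0, 0, 0], [-30, 35, 0], 0],
  [[0, 0, 0], [-30, 35, 0], 0],
  [[0, 0, 0], [-20, 40, 0], 0],
])

```text
t: 11.85
position: [457.4, -6.6, 157.0]
tool_rot: [[0.942, 0.335, 0.001], [0.335, -0.942, -0.0], [0.001, 0.001, -1.0]]
force: [1.7, -0.7, -0.6]
opening: 0.4
```

>>> step_arm([
  [[0, 0, 0], [0, 45, 0], 0],
  [[0, 0, 0], [0, 45, 0], 0],
  [[0, 0, 0], [0, 45, 0], 0],
  [[0, 0, 0], [0, 45, 0], 0],
  [[0, 0, 0], [0, 45, 0], 0],
  [[0, 0, 0], [0, 45, 0], 0],
  [[0, 0, 0], [0, 40, 0], 0],
  [[0, 0, 0], [0, 0, 0], 0],
])

```text
t: 12.65
position: [562.0, -301.9, 154.1]
tool_rot: [[0.944, 0.329, -0.003], [0.329, -0.944, 0.0], [-0.003, -0.001, -1.0]]
force: [-0.0, 0.6, -1.1]
opening: 0.4
```

```bash
python3 - <<'E'
from h import *
goto((-150,-250),150)
a=cv2.cvtColor(capture('top'),4);b=cv2.cvtColor(capture('side'),4)
cv2.imwrite('pics/t6.png',a);cv2.imwrite('pics/s6.png',b)
cv2.imwrite('pics/c6.png',np.hstack([cv2.resize(a[165:270,200:345],(400,290),interpolation=2),cv2.resize(b[160:265,200:345],(400,290),interpolation=2)]))
S,V=cv2.split(cv2.cvtColor(a,40))[1:]
roi=np.zeros(S.shape,bool); roi[165:270,205:342]=1
lab=cv2.connectedComponents((roi&(S<50)&(V>120)).astype(np.uint8))[1]
q=quad(cv2.morphologyEx((lab==lab[230,245]).astype(np.uint8),3,np.ones((5,5)))>0)
for z in(20,28): print(z,[J(onz('top',p,z)).round(1).tolist() for p in q])
E
```

```text
t 12.65 jig [-137.5 -342.2] z 154.1 yaw 19.24 tool shift [-12.9 -92.1   4.2] F [-0.   0.6 -1.1] 0.3634232855207389
20 [[-50.5, -80.8], [-48.6, 84.2], [47.4, 127.4], [47.8, -128.9]]
28 [[-51.6, -79.7], [-49.8, 84.1], [45.6, 127.1], [45.9, -127.5]]
```

View pics/c6.png

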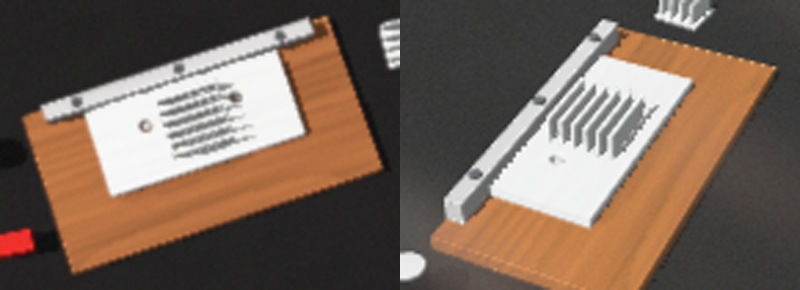

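The holes now show light pin tops in their centres, at crop (146,126) and (235,97), and the shadow under the right end is gone. To check height and position numerically, I'll triangulate the corners.

```bash
python3 - <<'E'
from h import *
t=lambda x,y:(200+x/2.759-.3,165+y/2.762-.3); s=lambda x,y:(200+(x-400)/2.759-.3,160+y/2.762-.3)
def tri(a,b):
    o1,d1=ray('top',a);o2,d2=ray('side',b);k=np.linalg.lstsq(np.c_[d1,-d2],o2-o1,rcond=None)[0]
    p,q=o1+k[0]*d1,o2+k[1]*d2; return J((p+q)/2).round(1),round((p+q)[2]/2,1),round(np.linalg.norm(p-q),1)
for n,a,b in(('nearL',(111,195),(592,219)),('nearR',(305,133),(693,78)),('holeL',(146,126),(557,159))):
    print(n,tri(t(*a),s(*b)))
for n,a in(('nearL',(111,195)),('nearR',(305,133)),('farL',(85,110)),('farR',(281,50)),('holeL',(146,126)),('holeR',(235,97))): print(n,'z20',J(onz('top',t(*a),20)).round(1))
print('side predictions for holeL: seated',proj('side',np.append(O+R2@[0,42],20)).round(1),'tilted',proj('side',np.append(O+R2@[0,42],26)).round(1),'seen',np.round(s(557,159),1))
print('far-right corner side: seated',proj('side',np.append(O+R2@[30,-90],20)).round(1),'up',proj('side',np.append(O+R2@[30,-90],28)).round(1),'seen',np.round(s(606,56),1))
E
```

```text
nearL (array([-48.3,  91.5]), np.float64(19.9), np.float64(0.8))
nearR (array([-50.3, -88.5]), np.float64(21.3), np.float64(0.6))
holeL (array([ 1.9, 43.4]), np.float64(18.8), np.float64(2.0))
nearL z20 [-47.9  91.6]
nearR z20 [-50.4 -88.7]
farL z20 [31.8 89.8]
farR z20 [ 27.8 -93.6]
holeL z20 [ 0.7 43.1]
holeR z20 [  0.3 -40.4]
side predictions for holeL: seated [258.2 216.7] tilted [258.1 214.4] seen [256.6 217.3]
far-right corner side: seated [273.2 179.4] up [273.2 176.5] seen [274.4 180. ]
```

>>> step_arm([
  [[0, 0, 0], [0, 0, 0], 0],
  [[0, 0, 0], [0, 0, 0], 0],
  [[0, 0, 0], [0, 0, 0], 0],
])

```text
t: 13.05
position: [562.2, -297.1, 157.5]
tool_rot: [[0.942, 0.335, 0.001], [0.335, -0.942, -0.001], [0.001, 0.001, -1.0]]
force: [0.8, 0.5, 0.4]
opening: 0.3
```

```bash
python3 -c "
from h import *
goto((-150,-250),150)
a,b=cv2.imread('pics/top0.png').astype(int),cv2.cvtColor(capture('top'),4).astype(int)
for n,(y0,y1,x0,x1) in dict(cap=(212,228,180,197),film=(247,260,195,214),small=(168,192,335,358)).items(): print(n,abs(a-b)[y0:y1,x0:x1].mean().round(1))
print(job_done())"
```

```text
t 13.05 jig [-135.8 -337.7] z 157.5 yaw 19.55 tool shift [-14.1 -87.8   7.4] F [0.8 0.5 0.4] 0.31363701070265304
cap 15.2
film 16.1
small 24.9
the job is handed in; nothing more can be done
None
```

The picture differences at the bystanders are not near zero, so I'll check the saved pictures for movement against a change in lighting.

```bash
python3 -c "
import cv2,numpy as np
a,b=[cv2.imread(f'pics/{n}.png') for n in('top0','t6')]
for n,(y0,y1,x0,x1) in dict(cap=(210,230,178,199),film=(245,262,193,216),small=(166,194,333,360),jig=(165,270,205,340),bare=(120,150,220,300)).items():
    f=lambda i:np.float32(cv2.cvtColor(i[y0:y1,x0:x1],6))
    print(n,cv2.phaseCorrelate(f(a),f(b)),f(a).mean().round(1),f(b).mean().round(1))"
```

```text
cap ((-0.2379794082238167, -0.19385022022026455), 1.0331400732199352) 85.7 71.5
film ((-0.14248681390567164, -0.05935537352475251), 0.8553403497294143) 68.4 53.6
small ((0.7236500762642741, 0.1997029099945511), 1.008227742748496) 107.0 85.5
jig ((0.5633133368071981, -0.1028969068268637), 0.5583733081163529) 122.6 100.9
bare ((-0.33243949385897054, -0.01955277871643446), 0.521224867105484) 47.9 34.8
```

I pushed the heat sink square against the fence with two open fingertips. I then pushed its +y end along the fence with the closed fingers, about 6 mm, until it dropped over the pins. I handed the job in at about 13 s with the arm clear, at z ≈ 157 mm.

**Seating:**
- The near-edge corners triangulate to x ≈ -48 and -50, y ≈ +91 and -88, top at z ≈ 20–21. Seated values would be x = -50, y = ±90, z = 20.
- Pin tops show in both holes. The left hole measures z ≈ 19 and sits where a seated plate predicts in the side view.
- All of this is within the 1–3 mm reading and calibration error. The coarsest reading was the far-right corner, about 3.5 mm off along the fence in the top view, though its side-view position fits a seated plate.

**Checks that disagreed:**
- My automatic outline fit failed in the last picture because the plate merged with the fence in the colour mask. I read the corners off the picture instead.
- The plain picture difference at the bystanders was not zero. The whole scene had become about 14–22 grey levels darker, including bare mat. Bystander shifts came out at most 0.75 px, against 0.3–0.6 px for bare mat and the fixed jig, so I saw no sign that they moved. I ran this check only after handing in, on a picture taken just before.

**Force:** the highest wrist force I read was about 7.5 N.

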